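# Unlatch the board test fixture and open its lid

### The job

Open the test fixture so that the board in it can be changed: press down the release tab at its front until the lid springs up, then push the lid all the way back against its stop and take the hand away. Nothing is to be picked up: leave the board untouched in its nest and everything else on the mat where it lies.

Things in the scene. Friction and masses are not known exactly. Their poses are not given: they have to be found in the camera images.
- fixture: Board test fixture, screwed to the bench: a grey box 160 mm deep (x), 190 mm wide (y), its top plate 62 mm above its underside, with a hinged lid over it. Origin at the centre of its underside (3 mm above the bench, on the mat); x points from the latch side (front, towards the robot) to the hinge side, z up. Its yaw is within 0.45 rad of facing the robot squarely (0).
- tab_press (a point): Pressing point of the release tab: centre of the ribbed top of a black thumb plate, 42 mm wide (y), sticking out of the middle of the fixture's front; the plate reaches 16 mm further to the front. At x -116, y 0, z +64.5 mm in the fixture frame at rest; moves with the tab. The tab's upright steel hook begins 26 mm behind this point (18 mm at full press) and stands 26 mm higher.
- tab (a joint): Release tab, a sprung rocker on a pin 30 mm behind the pressing point: 0 at rest, grows (rad) as the thumb plate is pressed down, stop at 0.26. Straight down at the pressing point it takes about 4 N to start, 6 N at 0.17, where its hook lets the lid go, and 8 N at the stop (8 mm down). It springs back when let go.
- lid (a joint): Lid angle (rad): 0 shut and latched, grows as it opens upward and to the rear; fully open at its stop, 1.9 (19 degrees past upright). Let go by the latch it rises by itself, damped, within about 2 s to between 0.6 and 1.1; from there spring and hinge friction balance it: it stays where it is left, and 1 to 3 N at its edge push it on.
- lid_edge (a point): Middle of the lid's front lower edge, 134 mm from the hinge axis; moves with the lid. Site x runs along the lid to the hinge, z out of its upper face. The lid is an aluminium frame 170 mm wide, 12 mm thick, front bar 20 mm deep, clear window behind. A keeper strip 34 mm wide, 5 mm thick sticks out 9 mm past this edge. Four pusher rods stand 12 mm out of the underside, 45 to 91 mm from the hinge.
- hinge (a point): Middle of the lid's hinge axis, which runs along the fixture's y; at x +68, z +85 mm in the fixture frame. The lid's underside lies 5 mm below the axis when shut.
- board_centre (a point): Centre of the loose circuit board under test, 51 x 66 x 2 mm, lying in its nest on the fixture's top plate under the lid, at x 0, y 0, z +63 mm in the fixture frame. It stays where it is, untouched.
- spool: Bystander: reel of solder wire standing on its flange beside the fixture, 62 mm across, 52 mm high; origin at the centre of its underside
- syringe: Bystander: flux syringe lying flat, about 130 mm long with its needle, 19 mm across; origin at the centre of its underside
- tweezers: Bystander: tweezers lying flat, 130 mm long, 9 mm high; origin at the centre of its underside
- spare_board: Bystander: spare bare circuit board lying flat, 40 x 55 x 2 mm (3.2 mm over its chips); origin at the centre of its underside
- driver: Bystander: screwdriver lying flat, 120 mm long, black handle; origin at the middle of its underside
- flux_tin: Bystander: round flat metal tin, 54 mm across, 24 mm high; origin at the centre of its underside
- cleaner: Bystander: black pot of brass wool, 66 mm across, 50 mm high; origin at the centre of its underside
- board: The same circuit board as a body; origin at the centre of its underside, axes along the fixture's when it lies in its nest.

How it is judged:
On the way, in this order (a step that is already met when the one before it is completed fails the run):
1. the release tab is pressed down (value of joint tab above 0.08 rad), for 0.02 s.
2. the lid has come up on its spring (value of joint lid above 0.5 rad), for 0.1 s.
At the end, for the whole second after the job is handed in: The lid stands still within 0.1 rad of its stop (angle over 1.80 rad), the release tab has sprung back, the board lies in its nest (within 5 mm) and every bystander is within 20 mm of where it stood (value of joint lid above 1.8 rad and velocity of joint lid between -0.1 and 0.1 rad/s and value of joint tab below 0.04 rad and x of board_centre in the frame of fixture between -0.005 and 0.005 m and y of board_centre in the frame of fixture between -0.005 and 0.005 m and z of board_centre in the frame of fixture below 0.067 m and not (distance of any of spool, syringe, tweezers, spare_board, driver, flux_tin, cleaner from where it was at the start of the episode above 0.02 m)); the robot touches nothing.
It fails at once if a thing on the mat is lifted or pushed more than 20 mm (distance of any of spool, syringe, tweezers, spare_board, driver, flux_tin, cleaner from where it was at the start of the episode above 0.02 m).
It fails at once if the board under test is touched by the robot, lifted or shifted (contact force between any of the arm, the fingers and board above 0.3 N or distance of board_centre from where it was at the start of the episode above 0.006 m).
It fails at once if the solder reel or the brass-wool pot is tipped over (angle between any of spool, cleaner's own z axis and vertical above 0.5 rad).
It also fails if it takes over 42 s, if anything falls off the work surface, if the arm or the gripper's body presses on something with over 40 N, if the wrist force passes 120 N, or if a joint passes its speed limit or range.

### The arm

A 7-joint arm with a two-finger parallel gripper is mounted at the origin on the work surface. World frame = base frame: x ahead of the robot, y to its left, z up, the work surface at z = 0. Lengths are in m, angles in rad, forces in N, time in s.
With the tool pointing down it reaches from about 0.35 to 0.9 m from the base axis. Payload 8.1 kg.
Tool frame: the origin (TCP) lies midway between the tips of the shut fingers; the grasp point (between the pads) lies 19 mm behind it (robot.hold_point_z is the distance from the TCP to the grasp point, in m); z points along the fingers, x is the direction in which the jaws open and shut, and the axes are right-handed (so a half turn about z gives the same grasp; the last joint's range is limited). The gripper opens to 92 mm and grips with 3 to 60 N. Pads are 19 mm wide; open, the fingers measure 130 mm over their backs; the gripper's body (75 mm by 190 mm) begins 47 mm behind the grasp point.
Start: joints at [-1.37, 0.434, 0.025, 1.573, -0.012, 1.134, -0.075], TCP at [0.187, 0.596, 0.227] pointing down, gripper open.
Joint ranges: [-2.62, 2.62], [-0.44, 2.09], [-1.27, 1.32], [0.08, 2.57], [-1.32, 4.46], [0.12, 2], [-2.74, 2.74]. Speed limits (rad/s): [2.22, 2.22, 3.01, 3.01, 3.14, 3.14, 3.14].

### API

Orientations are given as a 3x3 rotation matrix whose columns are the frame's x, y, z axes.
In Python, from bench import robot, move_gripper, planner, optics, ticket, current_time, current_qpos, current_qd, current_tau, current_tcp_pos, current_orientation, current_contact_force, current_ft_torque, current_gripper_width gives the robot as it stands. The module is installed in compiled form; this text tells all that it offers. Calls block until the motion is done:
- robot.move_to(position, orientation): joint-space move of the TCP to a pose.
- robot.move_linear(position, v=0.15, ori=None, f_stop=None): straight line of the TCP; ori=None keeps the orientation; v is the mean speed in m/s. With f_stop (N) it stops when the force on the tool has changed by that much, and returns True; else False.
- robot.move_joints(angles): joint-space move.
- move_gripper(opening): finger opening in m; the grip force is fixed at half the most; returns when the fingers have stopped.
- robot.sleep(seconds).
- planner.ik(position, orientation): joint angles nearest the present ones, or None.
- optics.grab_frame(name): name is "scene" or "top" or "wrist"; returns the picture (480x640x3 uint8, red, green, blue); there is no depth.
- optics.calibration(name): a dict with "camera_matrix" (3x3 intrinsics, pixels), "rvec" (rotation vector, rad) and "tvec" (3), from world to camera coordinates, as OpenCV has them; the wrist camera has in their place "tool_from_camera" (4x4, takes a point from camera to tool coordinates, whose origin is the TCP and whose axes are the tool frame's). Camera axes: x right, y down, z forward; pixel columns grow to the right and rows downward; lengths in m; the calibration is good to about 2 mm. A picture is of the moment at which its call begins: read the wrist's pose just before it. calibration takes no time and is no camera call.
A pose or a line that the arm cannot do raises robot.Unreachable and nothing moves.
- ticket.finish_job(): hands the job in, once; it reports no verdict.
Readings, each from a call of its own:
- current_time(): time.
- current_qpos(): joint angles.
- current_qd(): joint speeds.
- current_tau(): joint torques, N m.
- current_tcp_pos(): TCP position.
- current_orientation(): TCP orientation.
- current_contact_force(): force on the tool from outside, world axes, zero at the start.
- current_ft_torque(): the same for the moment, N m.
- current_gripper_width(): finger opening in m.
Only numpy, scipy, OpenCV 4.12 (cv2) and the standard library are available. Lean on these libraries where they do the work, as an engineer would, in place of code of your own. Each camera call takes 0.05 s, during which the arm holds its last target. There are 200 camera calls.

## Working session

There is one attempt and no reset: what is moved stays moved. The work goes in short steps, each a Python script; the robot and the scene stay as the last script left them, time stands still between calls to the robot, and variables do not carry over. Pictures are saved under pics/ and viewed, about 8 in all and at most 12, crops included, and the job is handed in when it is done.

```bash
mkdir -p pics; python3 - <<'E'
from bench import *
import cv2,numpy as np
for n in("scene","top"):
    cv2.imwrite(f"pics/{n}0.png",optics.grab_frame(n)[:,:,::-1]); c=optics.calibration(n)
    R=cv2.Rodrigues(np.array(c["rvec"],float))[0]; print(n,c["camera_matrix"],(-R.T@np.array(c["tvec"]).ravel()),R[2])
print(current_time(),robot.hold_point_z)
E
```

```text
scene [[460.65507758   0.         320.92196778]
 [  0.         460.65507758 240.49706334]
 [  0.           0.           1.        ]] [ 0.9937282  -0.5644139   0.54663876] [-0.48347751  0.69544998 -0.53160025]
top [[514.16749853   0.         310.73578247]
 [  0.         514.16749853 237.55215736]
 [  0.           0.           1.        ]] [0.33715095 0.01205028 1.09536595] [ 0.22434412  0.02937006 -0.97406731]
0.1 0.0188
```

View pics/top0.png

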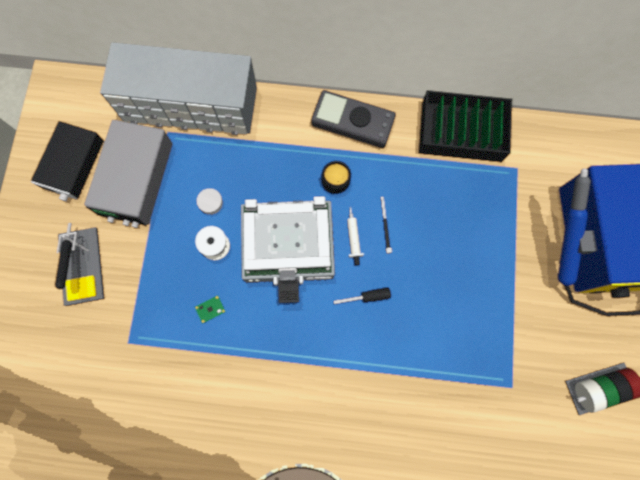

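View pics/scene0.png

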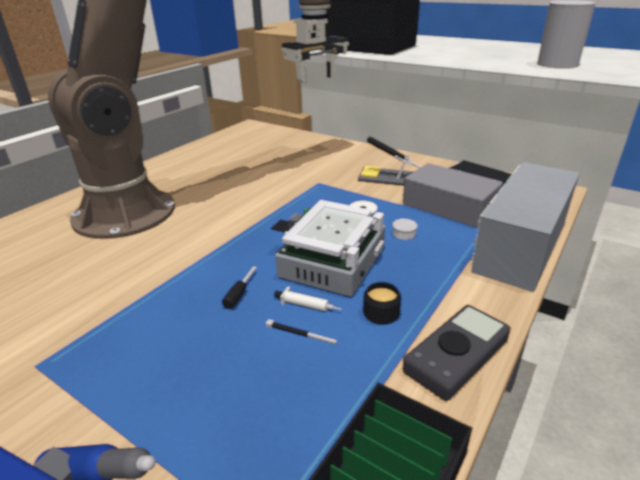

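The top view shows the fixture's lid at about (287,240), the tab at (288,290) and the bystanders close on both sides. I'll zoom in to pick corners.

```bash
python3 - <<'E'
import cv2
i=cv2.imread("pics/top0.png")[190:310,225:385]
cv2.imwrite("pics/crop.png",cv2.resize(i,None,fx=5,fy=5,interpolation=cv2.INTER_CUBIC))
E
```

```text
(no output)
```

View pics/crop.png

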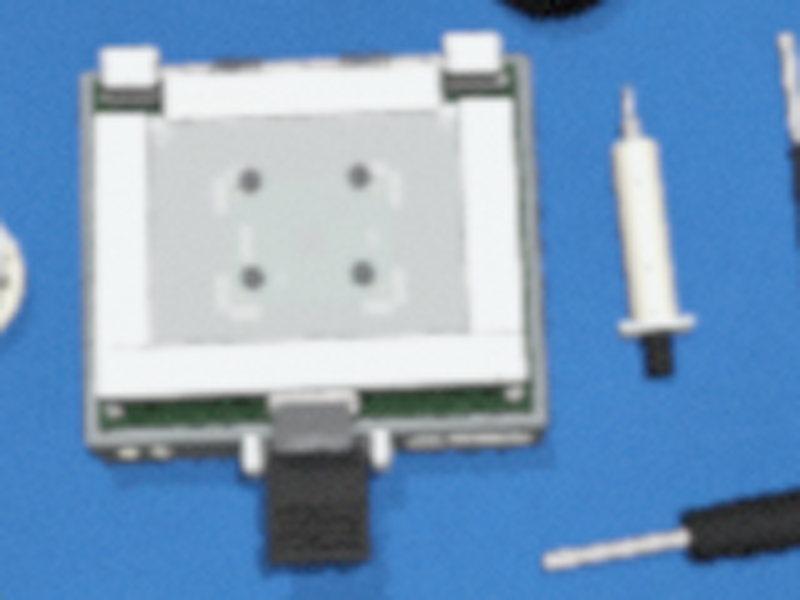

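```bash
cat > h.py <<'E'
from bench import *
import cv2,numpy as np
from scipy.optimize import least_squares
def fitpose():
    c=optics.calibration("top");K=np.array(c["camera_matrix"])
    P=np.array([[-80,95,62],[-80,-95,62],[80,-95,62],[80,95,62],[-66,85,92],[-66,-85,92],[-132,21,64.5],[-132,-21,64.5]])/1e3
    u=np.array([[88,440],[547,427],[525,58],[82,75],[95,398],[525,385],[267,562],[368,560]])/5+[224.6,189.6]
    def T(p):
        C,S=np.cos(p[2]),np.sin(p[2]); return P@np.array([[C,-S,0],[S,C,0],[0,0,1]]).T+[p[0],p[1],.003]
    f=lambda p:(cv2.projectPoints(T(p),np.array(c["rvec"],float),np.array(c["tvec"],float),K,None)[0][:,0]-u).ravel()
    return least_squares(f,[.5,0.05,0])
E
python3 - <<'E'
from h import *
s=fitpose();print(s.x,s.fun.reshape(-1,2).round(1))
print(current_tcp_pos(),current_orientation())
x,y,a=s.x;C,S=np.cos(a),np.sin(a)
F=np.array([[C,-S,0],[S,C,0],[0,0,1]]);o=np.array([x,y,.003]);w=lambda p:o+F@np.array(p)
R=F@np.diag([1.,-1,-1]); R2=F@np.array([[0,1,0],[1,0,0],[0,0,-1.]])
print(w([-.116,0,.0645]),w([.068,0,.085]))
for R_ in(R,R2,-R*[1,1,-1],-R2*[1,1,-1]):
  for p in([-.116,0,.0645],[-.12,0,.2],[-.05,0,.2],[0.1,0,.25]):
    q=planner.ik(w(p),R_);print(None if q is None else np.round(q,2),end=' ')
  print()
E
```

```text
[0.56694286 0.09222537 0.14817118] [[-1.6  1.2]
 [ 0.6  0.3]
 [ 1.4 -1.6]
 [-0.8 -1.7]
 [-0.   0.1]
 [ 0.2 -0.5]
 [-0.3  1.1]
 [ 0.5  0.7]]
[0.1868913  0.59594321 0.22605551] [[ 2.99220790e-01  9.54183863e-01 -2.74746147e-04]
 [ 9.54182942e-01 -2.99220885e-01 -1.33261200e-03]
 [-1.35376665e-03  1.36587128e-04 -9.99999074e-01]]
[0.4522139  0.07510033 0.0675    ] [0.63419777 0.10226418 0.088     ]
[-0.64  0.41  0.46  2.17 -0.31  0.62  0.19] [-0.79  0.19  0.59  2.04 -0.13  0.95  0.02] [-0.73  0.32  0.61  1.89 -0.22  1.    0.12] [-0.64  0.56  0.67  1.44 -0.35  1.27  0.21] 
[-0.44  0.39  0.21  2.16 -0.14  0.61  1.58] [-0.62  0.18  0.39  2.03 -0.08  0.95  1.54] [-0.53  0.3   0.34  1.87 -0.12  0.99  1.58] [-0.41  0.5   0.27  1.42 -0.14  1.24  1.59] 
[-1.06  0.66  1.15  2.2  -0.84  0.84 -2.35] [ 0.56  0.36 -1.05  1.94  0.36  1.04  2.64] [-1.07  0.49  1.17  1.91 -0.51  1.09 -2.69] [-0.85  0.72  1.15  1.46 -0.66  1.39 -2.67] 
[-0.81  0.46  0.7   2.19 -0.49  0.65 -1.18] [-0.99  0.22  0.86  2.05 -0.2   0.96 -1.45] [-0.88  0.36  0.82  1.89 -0.31  1.02 -1.35] [-0.7   0.58  0.78  1.44 -0.41  1.28 -1.31]
```

```bash
cat >> h.py <<'E'
x,y,a=fitpose().x;C,S=np.cos(a),np.sin(a)
F=np.array([[C,-S,0],[S,C,0],[0,0,1]]);o=np.array([x,y,.003])
w=lambda p:o+F@np.array(p)
def ori(t): # tool x = fixture y, fingers down, hand leaning t towards the robot
    z=np.array([np.sin(t),0,-np.cos(t)]);X=np.array([0,1.,0]);return F@np.c_[X,np.cross(z,X),z]
def save(n,f): cv2.imwrite(f"pics/{f}.png",optics.grab_frame(n)[:,:,::-1])
loc=lambda:(F.T@(np.array(current_tcp_pos())-o)).round(4)
E
python3 - <<'E'
from h import *
move_gripper(0.0)
robot.move_to(w([-.13,0,.2]),ori(.15))
robot.move_linear(w([-.118,0,.078]),v=.12)
print(loc(),current_contact_force(),current_time()); save("wrist","w1");save("scene","s1")
E
```

```text
[-0.1177  0.      0.0785] [ 0.59247286  0.56757411 -0.44857294] 4.8
```

View pics/w1.png

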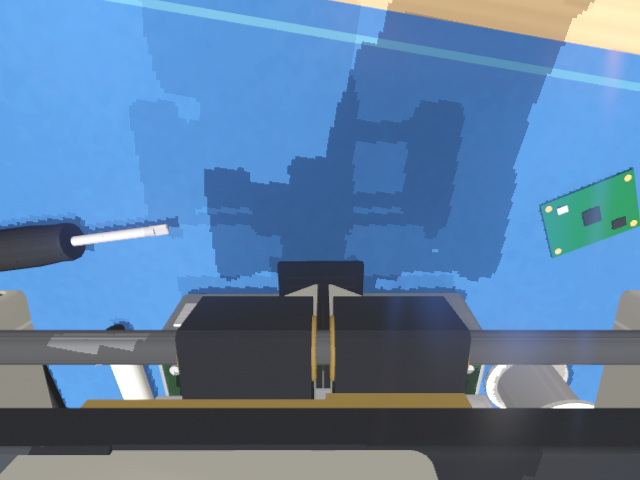

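View pics/s1.png

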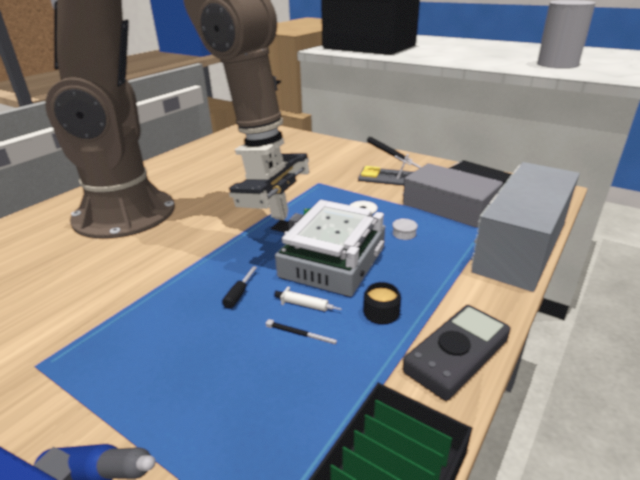

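The wrist view shows the tab's front edge at (280–363, 262), centred under the finger tips at about column 322. In the scene view the hand is clear of the lid. I'll check the fore/aft position from that edge, then press.

```bash
python3 - <<'E'
from h import *
c=optics.calibration("wrist");K=np.array(c["camera_matrix"]);M=np.linalg.inv(np.array(c["tool_from_camera"]))
def px(p):
    t=current_orientation().T@(w(p)-current_tcp_pos());q=K@(M@np.r_[t,1])[:3];return q[:2]/q[2]
for p in([-.132,.021,.0645],[-.132,-.021,.0645],[-.128,.0,.0645]):print(px(p).round(1))
e=(px([-.132,0,.0645])[1]-262)/((px([-.128,0,.0645])-px([-.132,0,.0645]))[1]/.004); print("tab offset x",e)
if abs(e)<.006:
    hit=robot.move_linear(w([-.118,0,.0535]),v=.02,f_stop=14)
    print(hit,loc(),current_contact_force(),current_time())
    robot.sleep(.4);save("scene","s2");print(loc(),current_contact_force())
E
```

```text
[367.4 264.9]
[279.7 264.9]
[323.5 272.2]
tab offset x 0.0015870800122920437
True [-0.1192  0.      0.0568] [-3.56428751 -0.40918575 15.25620163] 5.8667
[-0.1193  0.      0.0569] [-3.79345012 -1.73230208 12.0161634 ]
```

```bash
python3 - <<'E'
from h import *
robot.move_linear(w([-.125,0,.09]),v=.08)
robot.move_linear(w([-.16,0,.16]),v=.1)
print(loc(),current_contact_force(),current_time());robot.sleep(.6)
a=optics.grab_frame("scene")[120:320,220:460,::-1]
cv2.imwrite("pics/s3.png",cv2.resize(np.ascontiguousarray(a),None,fx=3,fy=3))
np.save("s3.npy",a);save("top","t3")
E
```

```text
[-0.16    0.      0.1597] [-0.09441119  0.23459592  1.20458389] 7.825
```

View pics/s3.png

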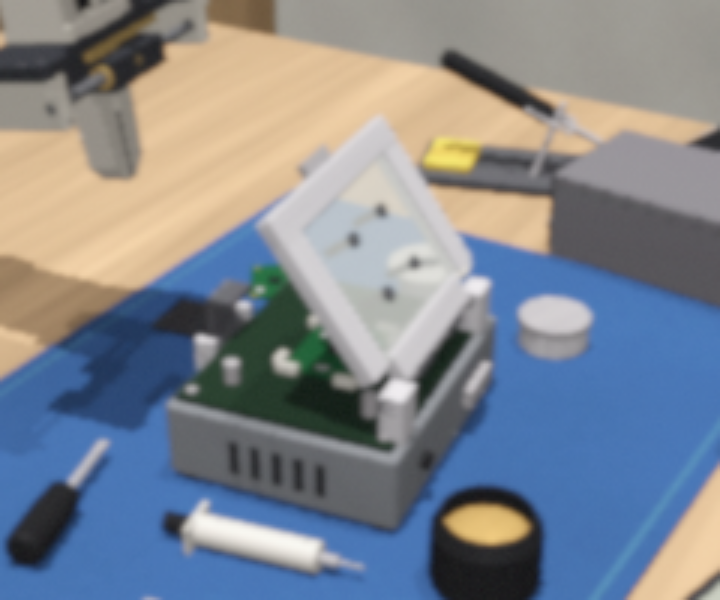

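The scene crop shows the lid up, with its front corners at crop pixels (265,225) and (380,120). The tab is back and the board is in its nest. Next I'll estimate the angle and sweep the lid back along its arc.

```bash
cat >> h.py <<'E'
def lidpx(th,d,yy,h):
    c=optics.calibration("scene")
    p=w([.068-d*np.cos(th)+h*np.sin(th),yy,.085+d*np.sin(th)+h*np.cos(th)])
    return cv2.projectPoints(p[None],np.array(c["rvec"],float),np.array(c["tvec"],float),np.array(c["camera_matrix"]),None)[0].ravel()
def tip(th):
    xx=min(.068-d*np.cos(th) for d in(.118,.143))-.005*np.sin(th)-.0095
    return w([xx,0,.085+.118*np.sin(th)-.005*np.cos(th)])
E
python3 - <<'E'
from h import *
s=least_squares(lambda t:np.r_[lidpx(t[0],.134,-.085,.007)-[308.3,195],lidpx(t[0],.134,.085,.007)-[346.7,160]],[.8])
th=s.x[0];print("theta",th,s.fun.round(1))
assert .5<th<1.2
ts=np.arange(th-.2,1.96,.1)
assert all(planner.ik(tip(t),ori(0)) is not None for t in ts)
p=tip(ts[0])-F@[.03,0,0]
robot.move_linear(p,v=.1,ori=ori(0))
for t in ts:
    hit=robot.move_linear(tip(t),v=.08,f_stop=12)
    print(round(t,2),loc(),(F.T@current_contact_force()).round(1),round(current_time(),1))
    if hit:break
a=optics.grab_frame("scene")[120:320,220:460,::-1]
cv2.imwrite("pics/s4.png",cv2.resize(np.ascontiguousarray(a),None,fx=3,fy=3))
E
```

```text
theta 0.903139857027539 [-1.4 -2.2 -1.  -2.2]
0.7 [-5.410e-02 -1.000e-04  1.574e-01] [ 0.  -0.5 -1. ] 10.0
0.8 [-0.0443 -0.      0.1666] [-0.1  0.6 -0.6] 10.3
0.9 [-0.0339 -0.      0.1746] [ 0.1 -0.4  0.3] 10.6
1.0 [-0.0227 -0.      0.1816] [-0.3 -0.8  0.3] 10.9
1.1 [-0.0104 -0.      0.1879] [-0.5  0.1  0.3] 11.2
1.2 [ 0.0025 -0.      0.1932] [ 0.3 -0.2  0.2] 11.6
1.3 [ 1.580e-02 -1.000e-04  1.973e-01] [ 0.8 -0.1  0.2] 11.9
1.4 [ 2.950e-02 -1.000e-04  2.003e-01] [-0.1 -0.4  0.2] 12.2
1.5 [ 4.360e-02 -1.000e-04  2.022e-01] [ 0.6  0.1 -0.5] 12.5
1.6 [ 5.720e-02 -1.000e-04  2.029e-01] [ 0.2 -0.5  0.5] 12.8
1.7 [ 6.900e-02 -1.000e-04  2.025e-01] [-0.3  0.2 -0.1] 13.1
1.8 [ 8.070e-02 -1.000e-04  2.008e-01] [-1.1 -0.5 -0.2] 13.4
1.9 [ 0.0907 -0.0002  0.1978] [-4.5  0.9  6.3] 13.7
```

View pics/s4.png

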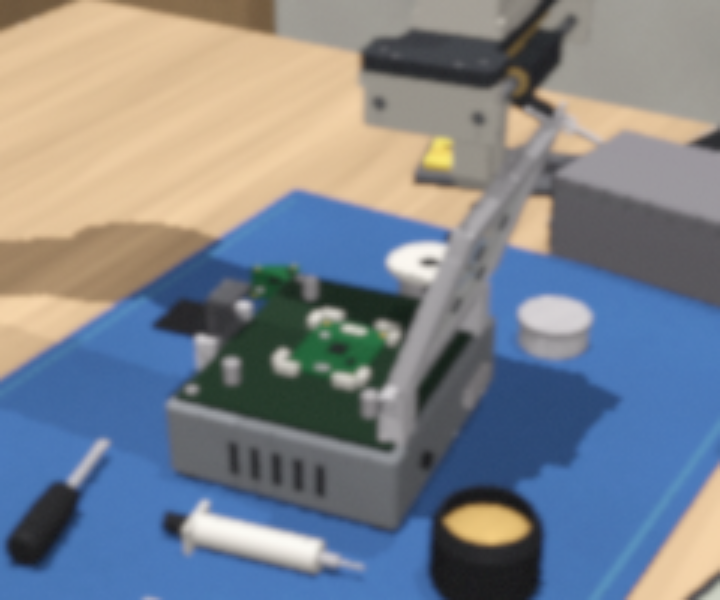

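The crop shows the lid past upright with the finger on it, and the board and bystanders unmoved. One last guarded push seats it on the stop, then I'll withdraw and check the angle.

```bash
python3 - <<'E'
from h import *
l=loc();
print(robot.move_linear(w(l+[.02,0,0]),v=.03,f_stop=10),loc(),(F.T@current_contact_force()).round(1))
l=loc();robot.move_linear(w(l-[.06,0,-.0]),v=.08)
robot.move_linear(w([-.16,0,.27]),v=.15);robot.sleep(.5)
print(loc(),current_contact_force().round(1),current_time())
a=optics.grab_frame("scene")[120:320,220:460,::-1]
cv2.imwrite("pics/s5.png",cv2.resize(np.ascontiguousarray(a),None,fx=3,fy=3))
for t in(1.6,1.7,1.8,1.9):print(t,[((lidpx(t,.134,s,h)-[220,120])*3).round() for s,h in((-.085,.007),(-.085,-.005),(.085,.007))])
E
```

```text
True [ 0.0904 -0.0002  0.1974] [-4.5 -0.4  5.1]
[-0.1599 -0.      0.27  ] [ 0.5  0.7 -0.5] 16.925
1.6 [array([406., 206.]), array([385., 202.]), array([507.,  98.])]
1.7 [array([429., 213.]), array([408., 207.]), array([527., 103.])]
1.8 [array([452., 223.]), array([431., 214.]), array([547., 111.])]
1.9 [array([474., 234.]), array([454., 224.]), array([566., 120.])]
```

View pics/s5.png

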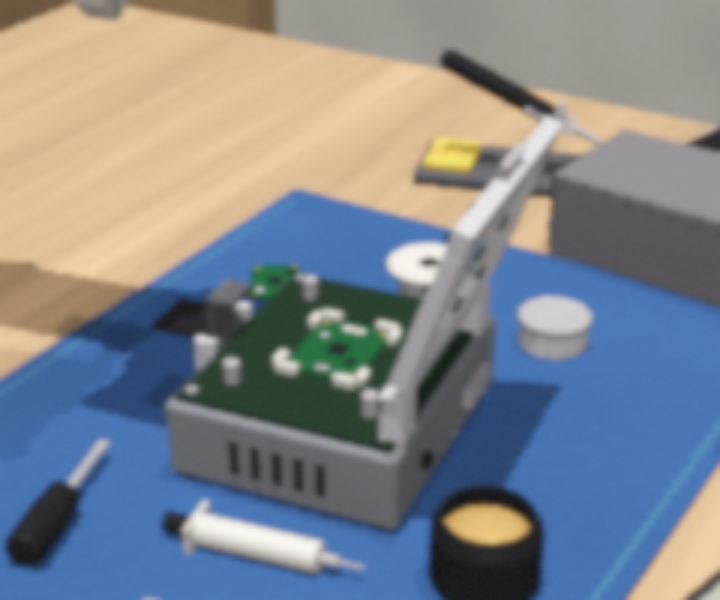

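The near corners at about (478,236) and (457,226) and the far corner at (562,120) all match the 1.9 rad prediction. The push also stopped hard at the same place.

```bash
python3 -c "
from bench import *
ticket.finish_job();print(current_time())"
```

```text
the job is handed in; nothing more can be done
the job is handed in; nothing more can be done
```

The fixture is open and the job is handed in, at about 17 s of the 42 s allowed; the hand-in reported no verdict.

- **Release:** I pressed the tab down about 7.6 mm until it met 14 N. The lid sprang up to roughly 0.9 rad, and I let the tab go.
- **Opening:** I pushed the lid back along its arc with shut fingers until it met a firm stop. I then pulled the hand clear, and the force reading was back to noise.
- **Last picture:** The lid corners match the projection for about 1.9 rad, within roughly 0.05 rad. The tab looks back at rest, the board lies in its nest and the bystanders look unmoved. I judged the tab, board and bystanders by eye only.
- **Small disagreements:** The fit of the fixture's pose left up to about 2 pixels of error (about 4 mm) at the plate corners. The wrist camera put the tab 1.6 mm further to the front than that fit.

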